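# Push the screen out of a coffee sifter and lay it on the mat

### The arm

A 7-joint arm with a two-finger parallel gripper is mounted at the origin on the work surface. World frame = base frame: x ahead of the robot, y to its left, z up, the work surface at z = 0. Lengths are in m, angles in rad, forces in N, time in s.
With the tool pointing down it reaches from about 0.35 to 0.9 m from the base axis. Payload 7.2 kg.
Tool frame: the origin (TCP) lies between the finger pads; the fingertips stand 17 mm ahead of it and the grasp point (between the pads) lies 2 mm behind it; z points along the fingers, y is the line along which they close (so a half turn about z gives the same grasp; the last joint's range is limited). The gripper opens to 85 mm and grips with 20 to 120 N. Pads are 22 mm wide; open, the fingers measure 114 mm over their backs; the gripper's body (76 mm by 85 mm) begins 54 mm behind the grasp point. The pads swing forward as they close: fully open they stand 13 mm farther back than shut.
Start: joints at [-1.278, 0.411, -0.013, 1.596, 0.006, 1.134, -0.082], TCP at [0.221, 0.585, 0.248] pointing down, gripper open.
Joint ranges: [-2.95, 2.95], [-0.29, 1.99], [-1.47, 1.44], [0.14, 2.54], [-1.03, 4.17], [0.13, 1.85], [-2.86, 2.86]. Speed limits (rad/s): [2.39, 2.39, 3.01, 3.01, 3.14, 3.14, 3.14].

### API

Orientations are given as a unit quaternion [x, y, z, w].
In Python, from cell import sense, get_image, job_done gives the robot as it stands.
- The arm moves only by the tool jog_arm, never from a script. Its argument "commands" is a list of rows, each a list of 7 numbers: the turn, a rotation vector about the world's x, y, z in degrees, then the shift along the world's x, y, z in m, then the opening, from 0 (shut) to 1 (fully open). In form: [[ax, ay, az, dx, dy, dz, fingers], ...]. A call has 1 to 10 rows; each row is the pose to reach, as a shift and turn from the pose commanded when the call began; what a row does not reach only later rows make up. A row lasts 1/8 s, in which the tool goes at most 62.5 mm and 10.7 degrees, less where a joint would pass 70% of its speed; a pose out of reach is approached as far as the arm can. A call with a gripper value outside its range is refused whole. The fingers move at their own pace and stop on an object; the grip force is fixed at half the most. Time passes only in rows, so rows that repeat a pose let the fingers close. It gives the time, the measured TCP pose, the force, the opening and the grip force at its end, in the units of the state.
- sense(): the state, without advancing time (a new reading comes with each control period).
- get_image(name): name is "scene" or "top" or "wrist"; returns a dict with "color" (384x512x3 uint8, red, green, blue), "fx", "fy", "cx", "cy" (pixels), "k1" (the pictures are not rectified: a ray, as slopes to the right and down, at radius r is drawn at 1 + k1 r^2 times it, then the intrinsics apply), "R" (3x3) and "t" (3): a world point X has camera coordinates R X + t. Camera axes: x right, y down, z forward; pixel columns grow to the right and rows downward; lengths in m; the calibration is good to about 2 mm. A picture is of the moment at which its call begins. There is no depth.
- job_done(): hands the job in; it is judged then, once.
The state is a dict: "time": time; "q": joint angles; "qd": joint speeds; "effort": joint torques, N m; "position": TCP position; "tcp_rot": TCP orientation; "wrist_force": force on the tool from outside, world axes, zero at the start; "ft_torque": the same for the moment, N m; "grip_width": finger opening in m; "finger_force": force on a finger pad.
Only numpy, scipy, OpenCV 4.12 (cv2) and the standard library are available. Lean on these libraries where they do the work, as an engineer would, in place of code of your own. Each camera call takes 0.05 s, during which the arm holds its last target. There are 200 camera calls.

### The job

Get the screen out of the coffee sifter for cleaning: pick up the sifter ring that has the screen in it (not the empty ring) and lower it all the way down over the upright post of the push-out stand, so that the post pushes the loose screen up out of the ring. Leave the ring down around the post, then lift the screen off the top of the post and lay it gently, flat and fully on the round rubber mat.

Things in the scene. Friction and masses are not known exactly. Their poses are not given: they have to be found in the camera images.
- ring: sifter ring that holds the screen: plain steel ring, sizes in mm: outside diameter 63, height 26, open at top and foot, wall 3.5, with an inward lip at the foot (8 high, opening 45 across) on which the screen lies; loose, about 120 g, stands on the counter. Origin: on the axis, at its underside; z up. An identical ring, empty (counter seen through it), stands elsewhere: not wanted.
- screen: loose steel disc with a mesh pattern on top, diameter 53 mm, 8 thick, about 70 g. Lies free on the ring's lip, underside 8 above the ring's underside, top 10 below the rim, 1.5 play all round: it cannot be gripped there. Origin: centre of its underside; z up, out of the mesh face.
- stand: push-out stand, fixed: flat round steel foot, diameter 90 mm, 4 thick, with one upright post, diameter 26, its flat rubber top 52 above the counter. The post passes through the ring's 45 opening but not past the screen. Ring fully down: underside on the foot, rim 30 above the counter, screen left on the post, underside 52 above the counter. Origin: post's axis, at the counter; z up.
- mat: the round black rubber mat, diameter 120 mm, 6 thick, fixed flat on the counter. Origin: centre of its underside, at the counter; its top is 6 above it; z up. Standing about among these things, all loose: a tamper with a knob handle (90 high), a steel jug (100 high), a white cup (60 high).

How it is judged:
By the outcome, as a careful person would: the job done as asked, in the order asked, and still so for the second after the job is handed in, with the robot touching nothing.
It also fails if it takes over 61 s, if anything falls off the work surface, if the arm or the gripper's body presses on something with over 40 N, if the wrist force passes 120 N, or if a joint passes its speed limit or range.

## Working session

There is one attempt and no reset: what is moved stays moved. The work goes in short steps, Python scripts to look and compute and a tool call to move; the robot and the scene stay as the last step left them, time stands still between calls to the robot, and variables do not carry over. Pictures are saved under pics/ and viewed, at most 12 in all, crops included, and the job is handed in when it is done.

Besides the shell and the picture viewer there is one more tool, called after "Request:" as name(argument=value, ...) on one line, values as JSON. jog_arm: Moves the arm, as the interface text tells. Its arguments: {"type":"object","properties":{"commands":{"type":"array"}},"required":["commands"]}

```bash
mkdir -p pics; cat > h.py <<'E'
import numpy as np, cv2
from cell import sense,get_image,job_done
def world(c,u,v,z):
    x=(u-c["cx"])/c["fx"];y=(v-c["cy"])/c["fy"]
    a,b=x,y
    for _ in range(20):
        s=1+c["k1"]*(a*a+b*b);a,b=x/s,y/s
    d=c["R"].T@np.array([a,b,1.]);o=-c["R"].T@c["t"]
    return o+d*(z-o[2])/d[2]
def proj(c,X):
    p=c["R"]@np.array(X)+c["t"];a,b=p[0]/p[2],p[1]/p[2];s=1+c["k1"]*(a*a+b*b)
    return np.array([c["fx"]*a*s+c["cx"],c["fy"]*b*s+c["cy"]])
def save(c,n,crop=None,k=1):
    im=c["color"][...,::-1]
    if crop: u,v,w,h=crop; im=im[v:v+h,u:u+w]
    cv2.imwrite("pics/"+n,cv2.resize(im,None,fx=k,fy=k,interpolation=cv2.INTER_CUBIC))
E
python3 - <<'E'
from h import *
import pickle
for n in("top","scene"):
    c=get_image(n);pickle.dump(c,open(n+".pkl","wb"));save(c,n+"0.png",k=1.5)
    print(n,c["fx"],c["k1"],-c["R"].T@c["t"],c["R"][2])
print(sense())
E
```

```text
top 446.4342573441324 -0.10581093125583878 [0.41909943 0.00144494 1.04486744] [ 0.12193615  0.00561497 -0.99252206]
scene 481.8246594338905 -0.051750229933865986 [ 1.16871893 -0.52158947  0.59867257] [-0.63641566  0.5209346  -0.56886049]
{'time': 0.1, 'q': array([-1.27820664,  0.41185554, -0.01269594,  1.59696749,  0.00561574,
        1.13430807, -0.08219811]), 'qd': array([ 0.00130088, -0.00107361,  0.00058505, -0.00084613,  0.00153891,
        0.000598  ,  0.00131502]), 'effort': array([ 2.24823401e-03, -6.01819181e+01,  6.83922339e-01, -3.00093055e+01,
        1.40645192e-02,  6.27028392e-03,  1.66125562e-05]), 'position': array([0.22052958, 0.58434232, 0.24751212]), 'tcp_rot': array([ 1.79409087e-01,  9.83774270e-01, -7.47962458e-04, -7.19520771e-05]), 'wrist_force': array([-1.34827501, -0.12774784,  0.17079025]), 'ft_torque': array([-0.06012236, -0.00080656, -0.0413921 ]), 'finger_force': 0.0, 'grip_width': 0.08543574179676938}
```

View pics/top0.png

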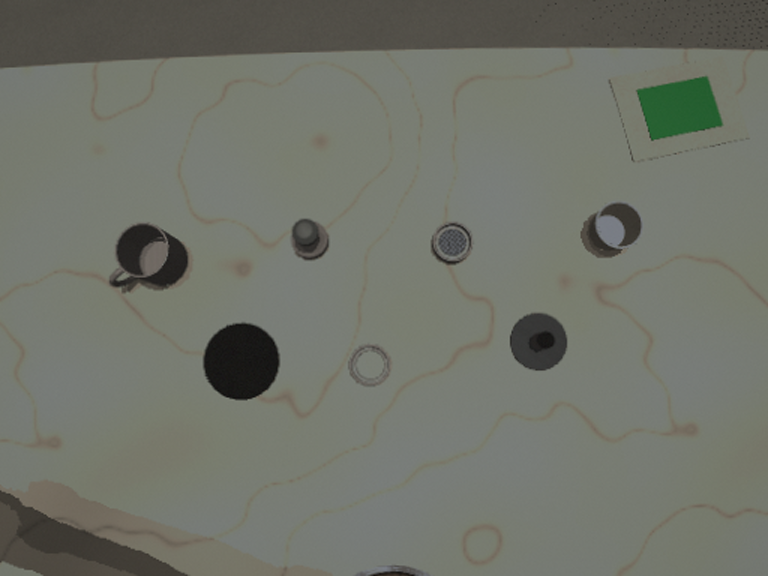

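View pics/scene0.png

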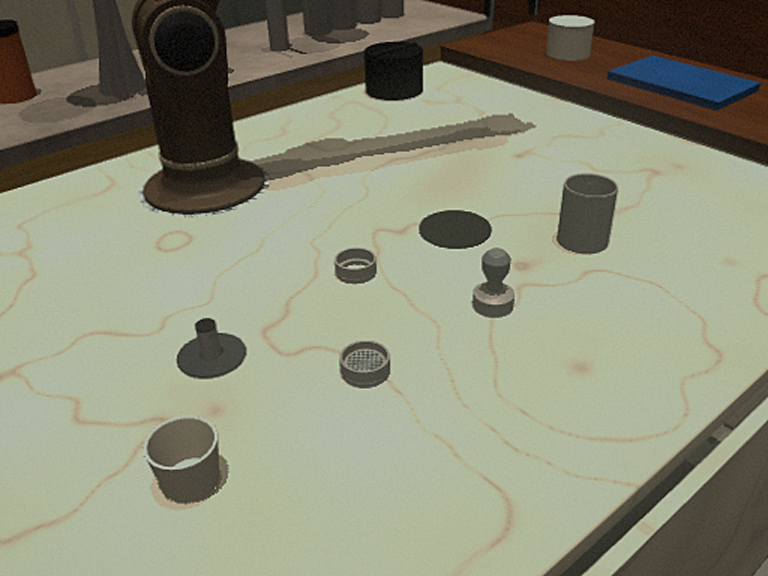

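The top view shows the screen ring at about (452,242), the empty ring at (370,365), the stand foot at (538,341) and the mat at (241,361), all in 1.5x pixels. The scene view agrees: ring (365,361), stand (210,355), mat (455,229). I'll enlarge these to measure them.

```bash
python3 - <<'E'
from h import *
import pickle
t=pickle.load(open("top.pkl","rb"));s=pickle.load(open("scene.pkl","rb"))
def crop(c,u,v,w):
    im=c["color"][v:v+w,u:u+w,::-1]
    return cv2.resize(im,(300,300),interpolation=cv2.INTER_CUBIC)
A=np.vstack([np.hstack([crop(t,276,137,50),crop(t,334,202,50)]),np.hstack([crop(s,218,217,50),crop(s,110,205,60)])])
A=cv2.convertScaleAbs(A,alpha=1.5);cv2.imwrite("pics/c1.png",A)
for n,c,u,v,z in[("ring",t,452,241.5,.026),("ringS",s,365,361,.026),("foot",t,538.5,341.5,.004),("footS",s,212,355.5,.004),("post",t,545.5,340,.052),("postS",s,206,324,.052),("mat",t,241.5,361,.006),("matS",s,455,229,.006),("cup",t,617,226,.06),("empty",t,370,366,.0)]:
    print(n,world(c,(u+.5)/1.5-.5,(v+.5)/1.5-.5,z).round(4))
# mat blob
for c,box in((t,(125,205,75,75)),(s,(270,130,65,45))):
    u,v,w,h=box;g=c["color"][v:v+h,u:u+w].max(2);m=(g<60).astype(np.uint8)
    k=max(cv2.findContours(m,cv2.RETR_EXTERNAL,cv2.CHAIN_APPROX_NONE)[0],key=cv2.contourArea)
    e=cv2.fitEllipse(k);print("matfit",e,world(c,e[0][0]+u,e[0][1]+v,.006))
E
```

```text
ring [ 0.6124 -0.1065  0.026 ]
ringS [ 0.6248 -0.1118  0.026 ]
foot [ 0.4554 -0.2383  0.004 ]
footS [ 0.463  -0.2378  0.004 ]
post [ 0.4556 -0.2378  0.052 ]
postS [ 0.4591 -0.2355  0.052 ]
mat [0.436  0.2244 0.006 ]
matS [0.4437 0.2234 0.006 ]
cup [ 0.6245 -0.3551  0.06  ]
empty [0.4242 0.025  0.    ]
matfit ((35.437255859375, 35.555233001708984), (48.93933868408203, 49.88631820678711), 25.96253776550293) [0.43588734 0.22536878 0.006     ]
matfit ((33.17310333251953, 22.739280700683594), (24.20563316345215, 46.85959243774414), 91.6292724609375) [0.44453391 0.22253703 0.006     ]
```

View pics/c1.png

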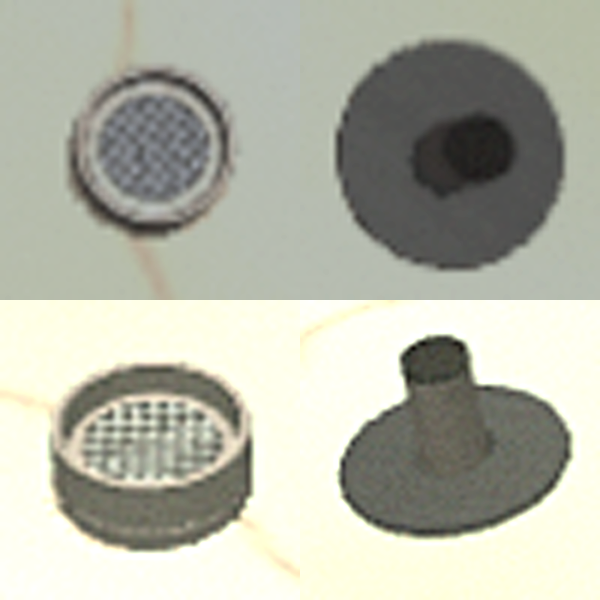

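The crops give refined centres: ring rim in top at (301.4,161.1) and post top at (363.6,226.3). The two cameras disagree by up to about 8 mm in x, so I'll move over the ring and use the wrist camera to settle it.

Request:
jog_arm(commands=[[0, 0, 0, 0.39, -0.69, 0, 1], [0, 0, 0, 0.39, -0.69, 0, 1], [0, 0, 0, 0.39, -0.69, 0, 1], [0, 0, 0, 0.39, -0.69, 0, 1], [0, 0, 0, 0.39, -0.69, 0, 1], [0, 0, 0, 0.39, -0.69, 0, 1], [0, 0, 0, 0.39, -0.69, 0, 1], [0, 0, 0, 0.39, -0.69, 0, 1], [0, 0, 0, 0.39, -0.69, 0, 1], [0, 0, 0, 0.39, -0.69, 0, 1]])

```text
time: 1.35
position: [0.5288, 0.0389, 0.2483]
tcp_rot: [0.179, 0.984, 0.0, 0.0]
wrist_force: [0.3, 1.5, 0.3]
grip_width: 0.0857
finger_force: 0.0
```

Request:
jog_arm(commands=[[0, 0, 0, 0.079, -0.149, 0, 1], [0, 0, 0, 0.079, -0.149, 0, 1], [0, 0, 0, 0.079, -0.149, 0, 1], [0, 0, 0, 0.079, -0.149, 0, 1], [0, 0, 0, 0.079, -0.149, 0, 1]])

```text
time: 1.98
position: [0.6068, -0.1076, 0.2477]
tcp_rot: [0.179, 0.984, 0.0, -0.001]
wrist_force: [-0.5, 0.3, 0.3]
grip_width: 0.0856
finger_force: 0.0
```

```bash
python3 - <<'E'
from h import *
import pickle
c=get_image("wrist");pickle.dump(c,open("w.pkl","wb"));save(c,"w1.png",k=1.5)
print(sense()["position"],-c["R"].T@c["t"],c["R"],c["fx"],c["k1"])
t=get_image("top");s=get_image("scene")
print("ring",world(t,301.4,161.1,.026),world(s,242.9,237.7,.026))
print("post",world(t,363.6,226.3,.052),world(s,136.6,216.6,.052))
print("foot",world(t,358.6,227.3,.004),world(s,140.8,236.6,.004))
for p in([.6124,-.1065,.026],[.6248,-.1118,.026],[.4556,-.238,.052]): print(proj(c,p)*1.5)
E
```

```text
[ 0.60676384 -0.10685424  0.24787004] [ 0.52995164 -0.07837461  0.3737927 ] [[ 3.52604653e-01  9.35772319e-01 -3.54977178e-04]
 [ 8.85617449e-01 -3.33583424e-01  3.23115820e-01]
 [ 3.02244425e-01 -1.14246515e-01 -9.46359362e-01]] 283.1493727966161 -0.0370056099973576
ring [ 0.61172786 -0.10701674  0.026     ] [ 0.61826479 -0.1071429   0.026     ]
post [ 0.45608218 -0.23807202  0.052     ] [ 0.46055624 -0.23752918  0.052     ]
foot [ 0.45586334 -0.23772903  0.004     ] [ 0.46186924 -0.23799335  0.004     ]
[384.39118916 253.98882534]
[383.66092171 269.38458478]
[137.30873399 127.74149025]
```

View pics/w1.png

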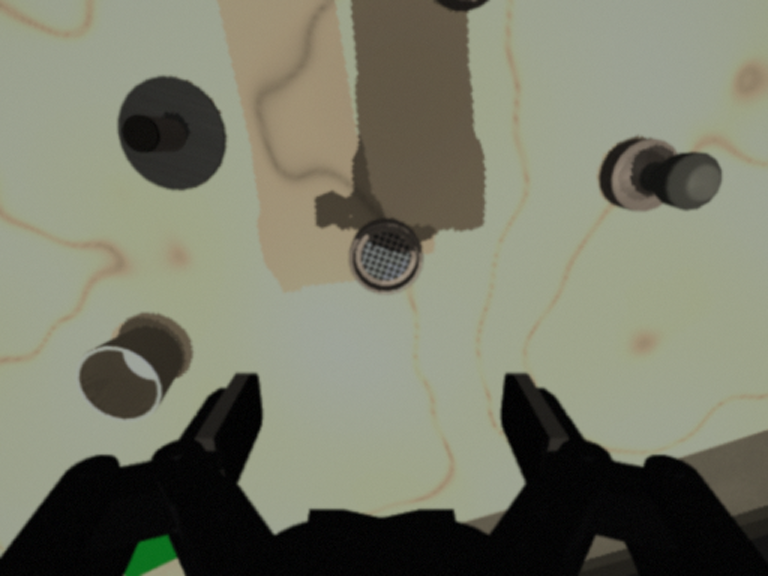

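The wrist view shows the ring rim at (386,256). The top camera predicted (384,254), so the ring is near (0.6135, -0.106) and the scene camera is the biased one. The post top at (140,133) puts the stand near (0.458, -0.237). Descending over the ring now.

Request:
jog_arm(commands=[[0, 0, 0, 0.007, 0.001, -0.06, 1], [0, 0, 0, 0.007, 0.001, -0.12, 1], [0, 0, 0, 0.007, 0.001, -0.16, 1], [0, 0, 0, 0.007, 0.001, -0.185, 1], [0, 0, 0, 0.007, 0.001, -0.205, 1], [0, 0, 0, 0.007, 0.001, -0.218, 1], [0, 0, 0, 0.007, 0.001, -0.226, 1], [0, 0, 0, 0.007, 0.001, -0.228, 1], [0, 0, 0, 0.007, 0.001, -0.228, 1]])

```text
time: 3.25
position: [0.6146, -0.1075, 0.0208]
tcp_rot: [0.179, 0.984, 0.0, 0.0]
wrist_force: [-0.4, -0.0, 0.4]
grip_width: 0.0854
finger_force: 0.0
```

```bash
python3 - <<'E'
from h import *
w=get_image("wrist");s=get_image("scene")
a=cv2.resize(w["color"][150:350,100:412,::-1],(780,500))[:, :]
b=cv2.resize(s["color"][180:280,180:310,::-1],(390,300))
save(dict(color=np.vstack([cv2.resize(a,(480,308)),cv2.resize(s["color"][185:275,175:322,::-1],(480,292))])[...,::-1]),"g1.png")
print(sense()["position"],sense()["wrist_force"]); print(proj(w,[.6135,-.106,.026]))
E
```

```text
[ 0.61462122 -0.1074722   0.02098053] [-0.47586576 -0.54033822  1.2162106 ]
[255.5871429  267.89322899]
```

View pics/g1.png

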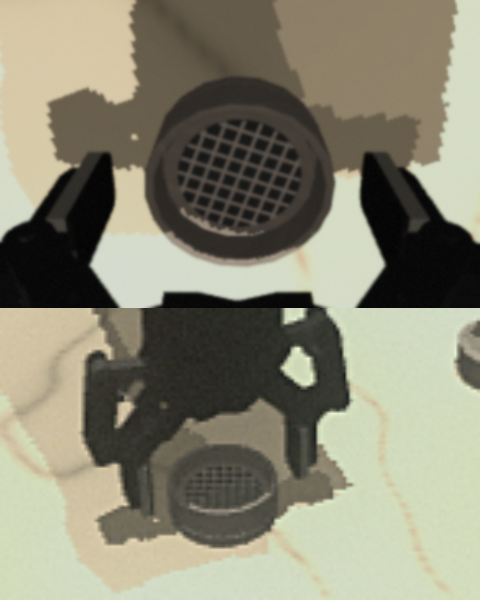

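The ring with the screen sits centred between the open pads (gaps 34 and 28 px in the wrist crop), and the fingertips are clear of the counter. Closing the gripper.

Request:
jog_arm(commands=[[0, 0, 0, 0, 0, 0, 0.6], [0, 0, 0, 0, 0, 0, 0.5], [0, 0, 0, 0, 0, 0, 0.3], [0, 0, 0, 0, 0, 0, 0.3], [0, 0, 0, 0, 0, 0, 0.3], [0, 0, 0, 0, 0, 0, 0.3]])

```text
time: 4.1
position: [0.6146, -0.1073, 0.0214]
tcp_rot: [0.179, 0.984, 0.0, 0.0]
wrist_force: [-1.6, 0.5, 8.6]
grip_width: 0.0609
finger_force: 64.4
```

Request:
jog_arm(commands=[[0, 0, 0, 0, 0, 0.01, 0.3], [0, 0, 0, 0, 0, 0.04, 0.3], [0, 0, 0, 0, 0, 0.08, 0.3], [0, 0, 0, -0.03, -0.025, 0.095, 0.3], [0, 0, 0, -0.07, -0.058, 0.095, 0.3], [0, 0, 0, -0.11, -0.091, 0.095, 0.3], [0, 0, 0, -0.14, -0.116, 0.095, 0.3], [0, 0, 0, -0.155, -0.128, 0.095, 0.3], [0, 0, 0, -0.157, -0.13, 0.095, 0.3], [0, 0, 0, -0.157, -0.13, 0.095, 0.3]])

```text
time: 5.35
position: [0.4585, -0.2364, 0.1154]
tcp_rot: [0.179, 0.984, 0.0, 0.0]
wrist_force: [0.2, -0.0, -1.9]
grip_width: 0.0604
finger_force: 65.7
```

```bash
python3 - <<'E'
from h import *
w=get_image("wrist");s=get_image("scene")
A=np.hstack([cv2.resize(w["color"][120:370,130:380],(400,400),interpolation=2),cv2.resize(s["color"][160:270,80:190],(400,400),interpolation=2)])
save(dict(color=cv2.convertScaleAbs(A,alpha=1.5)),"p1.png")
x=sense();print(x["position"],x["wrist_force"],x["grip_width"])
E
```

```text
[ 0.45850254 -0.23615414  0.11518929] [ 0.20501058  0.30358014 -1.17967919] 0.060021547513330144
```

View pics/p1.png

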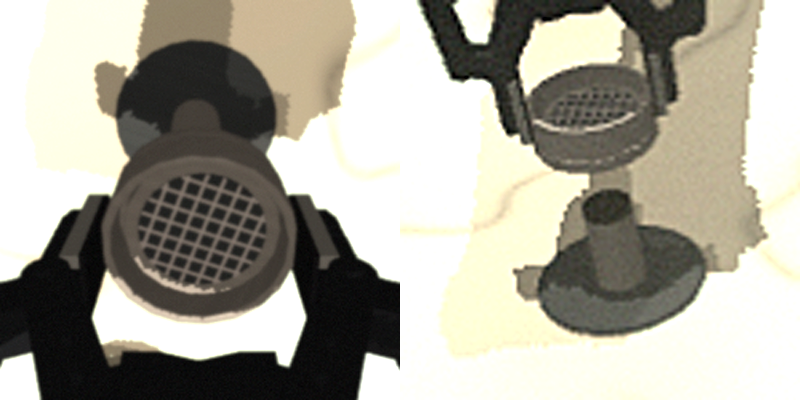

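The wrist crop shows the ring held level with the stand foot behind it: top edge at v=40, sides at 117 and 277. The scene crop shows the ring rim at about (593,100) above the post top at (608,207). I'll check how well they line up.

```bash
python3 - <<'E'
from h import *
from scipy.optimize import least_squares
w=get_image("wrist");s=get_image("scene")
th=np.linspace(0,2*np.pi,361)
def ext(c,x,y,z,r): 
    P=np.array([proj(c,[x+r*np.cos(a),y+r*np.sin(a),z]) for a in th]); return P[:,0].min(),P[:,0].max(),P[:,1].min(),P[:,1].max()
iw=lambda u,v:(130+u/1.6-.3,120+v/1.6-.3)
l,t=iw(117,40);r,_=iw(277,0)
f=lambda p:(lambda e:[e[0]-l,e[1]-r,e[2]-t])(ext(w,*p,.004,.045))
o=least_squares(f,[.458,-.237]);print("foot wrist",o.x,o.fun)
l,b=iw(102,322);r,_=iw(296,0)
z=sense()["position"][2]-.0212+.026
f=lambda p:(lambda e:[e[0]-l,e[1]-r,e[3]-b])(ext(w,*p,z,.0315))
o=least_squares(f,[.458,-.237]);print("ring wrist",o.x,o.fun)
print("ring scene",world(s,132.7,187.1,z),"post scene",world(s,80+208/3.636-.36,160+207/3.636-.36,.052), sense()["position"])
E
```

```text
foot wrist [ 0.45942958 -0.23745441] [-0.68393703  0.68359869  0.07509782]
ring wrist [ 0.45971586 -0.23639463] [-2.14197404  2.1415228   0.44759207]
ring scene [ 0.46428748 -0.2349103   0.11993514] post scene [ 0.46078941 -0.23713174  0.052     ] [ 0.45810967 -0.236417    0.11513514]
```

Request:
jog_arm(commands=[[0, 0, 0, -0.001, -0.001, -0.02, 0.3], [0, 0, 0, -0.001, -0.001, -0.038, 0.3], [0, 0, 0, -0.001, -0.001, -0.046, 0.3], [0, 0, 0, -0.001, -0.001, -0.052, 0.3], [0, 0, 0, -0.001, -0.001, -0.058, 0.3], [0, 0, 0, -0.001, -0.001, -0.064, 0.3], [0, 0, 0, -0.001, -0.001, -0.07, 0.3], [0, 0, 0, -0.001, -0.001, -0.076, 0.3], [0, 0, 0, -0.001, -0.001, -0.082, 0.3], [0, 0, 0, -0.001, -0.001, -0.086, 0.3]])

```text
time: 6.8
position: [0.4561, -0.2383, 0.0288]
tcp_rot: [0.179, 0.984, 0.0, -0.0]
wrist_force: [-0.9, -0.7, -0.6]
grip_width: 0.0606
finger_force: 65.7
```

Request:
jog_arm(commands=[[0, 0, 0, 0, 0, -0.001, 0.3], [0, 0, 0, 0, 0, -0.002, 0.3], [0, 0, 0, 0, 0, -0.003, 0.3], [0, 0, 0, 0, 0, -0.003, 0.3]])

```text
time: 7.3
position: [0.4562, -0.2383, 0.0263]
tcp_rot: [0.179, 0.984, 0.0, 0.0]
wrist_force: [-0.2, -1.3, -0.3]
grip_width: 0.0601
finger_force: 65.7
```

```bash
python3 - <<'E'
from h import *
w=get_image("wrist");s=get_image("scene")
A=np.hstack([cv2.resize(w["color"][120:370,130:380],(400,400),interpolation=2),cv2.resize(s["color"][170:270,80:180],(400,400),interpolation=2)])
save(dict(color=cv2.convertScaleAbs(A,alpha=1.5)),"p2.png")
x=sense();print(x["position"],x["wrist_force"],x["grip_width"])
E
```

```text
[ 0.4562416  -0.23835323  0.0263813 ] [ 0.78339496 -0.09588118 -1.9125992 ] 0.06039190902004134
```

View pics/p2.png

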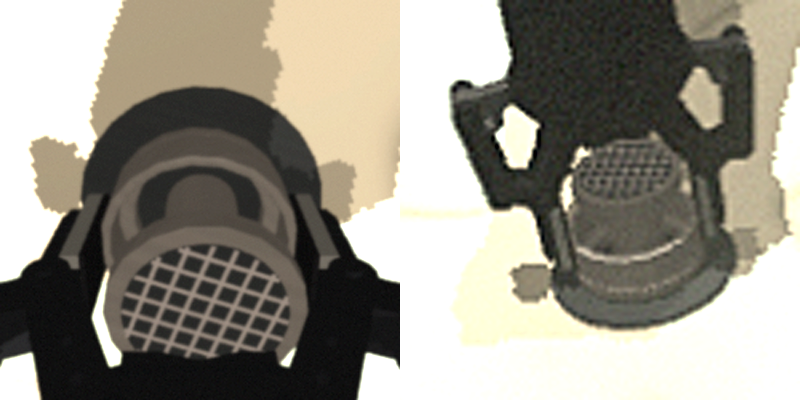

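The screen now sits on the post above the ring, level and clear of the gripper body. The ring needs about 1–2 mm more to seat.

Request:
jog_arm(commands=[[0, 0, 0, 0, 0, -0.001, 0.3], [0, 0, 0, 0, 0, -0.001, 0.3], [0, 0, 0, 0, 0, -0.0015, 0.3], [0, 0, 0, 0, 0, -0.0015, 0.3]])

```text
time: 7.9
position: [0.4563, -0.2384, 0.0254]
tcp_rot: [0.179, 0.984, 0.0, 0.0]
wrist_force: [-1.6, -0.1, 8.0]
grip_width: 0.0603
finger_force: 66.7
```

Request:
jog_arm(commands=[[0, 0, 0, 0, 0, 0.001, 0.75], [0, 0, 0, 0, 0, 0.001, 0.85], [0, 0, 0, 0, 0, 0.001, 1], [0, 0, 0, 0, 0, 0.001, 1], [0, 0, 0, 0, 0, 0.012, 1], [0, 0, 0, 0, 0, 0.026, 1], [0, 0, 0, 0, 0, 0.038, 1], [0, 0, 0, 0, 0, 0.042, 1], [0, 0, 0, 0, 0, 0.042, 1], [0, 0, 0, 0, 0, 0.042, 1]])

```text
time: 9.15
position: [0.456, -0.2382, 0.0665]
tcp_rot: [0.179, 0.984, 0.0, -0.0]
wrist_force: [0.1, -0.6, 0.4]
grip_width: 0.0853
finger_force: 0.0
```

```bash
python3 - <<'E'
from h import *
w=get_image("wrist");s=get_image("scene")
A=np.hstack([cv2.resize(w["color"][120:370,130:380],(400,400),interpolation=2),cv2.resize(s["color"][170:270,80:180],(400,400),interpolation=2)])
save(dict(color=cv2.convertScaleAbs(A,alpha=1.5)),"p3.png")
x=sense();print(x["position"],x["wrist_force"],x["grip_width"])
E
```

```text
[ 0.45592907 -0.23824533  0.06642097] [0.88942116 0.21066958 0.66880892] 0.08532885933702274
```

View pics/p3.png

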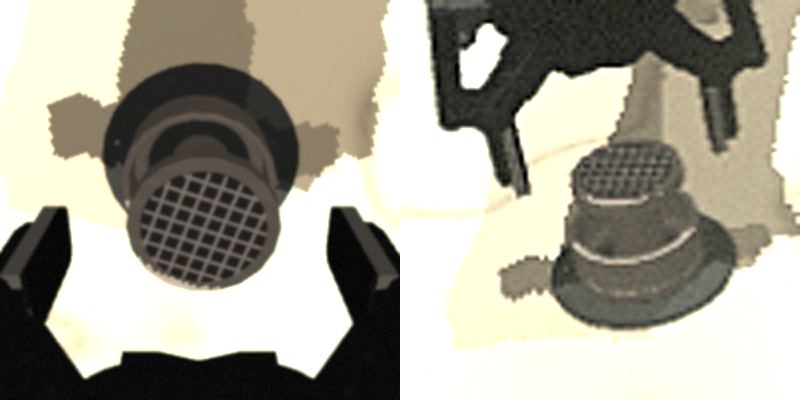

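The ring is down around the post and the screen lies level on top. With the gripper open, the fingertips (midpoint about (621,171)) are level with the screen's top face and will swing down as they close.

Request:
jog_arm(commands=[[0, 0, 0, 0, 0, 0, 0.7], [0, 0, 0, 0, 0, 0, 0.62], [0, 0, 0, 0, 0, 0, 0.5], [0, 0, 0, 0, 0, 0, 0.4], [0, 0, 0, 0, 0, 0, 0.3], [0, 0, 0, 0, 0, 0, 0.3], [0, 0, 0, 0, 0, 0, 0.3]])

```text
time: 10.12
position: [0.4561, -0.2383, 0.0673]
tcp_rot: [0.179, 0.984, 0.0, -0.0]
wrist_force: [-2.7, 1.2, 7.2]
grip_width: 0.05
finger_force: 60.8
```

```bash
python3 - <<'E'
from h import *
w=get_image("wrist");s=get_image("scene")
A=np.hstack([cv2.resize(w["color"][120:370,130:380],(400,400),interpolation=2),cv2.resize(s["color"][180:250,100:170],(400,400),interpolation=2)])
save(dict(color=cv2.convertScaleAbs(A,alpha=1.5)),"p4.png")
x=sense();print(x["position"],x["wrist_force"],x["grip_width"])
E
```

```text
[ 0.45610884 -0.23833072  0.06726934] [-2.46934292  1.05284203  6.85766432] 0.05028692957501296
```

View pics/p4.png

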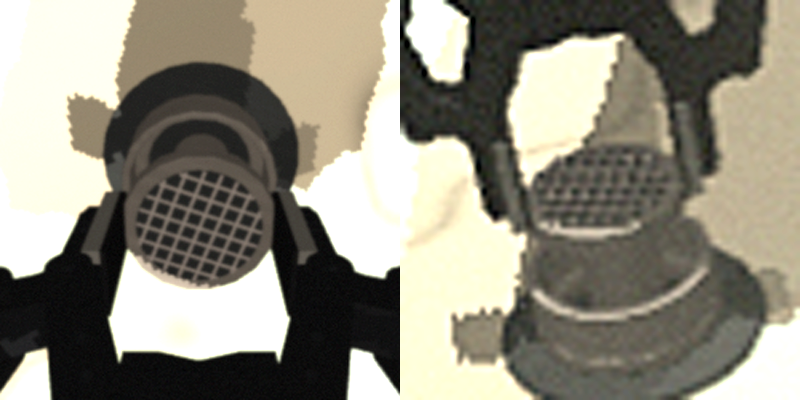

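The pads hold the screen by its edge, level, at width 50 mm. Lifting straight up and carrying it to the mat.

Request:
jog_arm(commands=[[0, 0, 0, 0, 0, 0.005, 0.3], [0, 0, 0, 0, 0, 0.015, 0.3], [0, 0, 0, 0, 0, 0.035, 0.3], [0, 0, 0, 0, 0, 0.06, 0.3], [0, 0, 0, 0, 0.02, 0.075, 0.3], [0, 0, 0, -0.002, 0.06, 0.075, 0.3], [0, 0, 0, -0.004, 0.1, 0.075, 0.3], [0, 0, 0, -0.006, 0.14, 0.075, 0.3], [0, 0, 0, -0.008, 0.18, 0.075, 0.3], [0, 0, 0, -0.01, 0.22, 0.075, 0.3]])

```text
time: 11.48
position: [0.4462, -0.0171, 0.1424]
tcp_rot: [0.18, 0.984, 0.0, 0.0]
wrist_force: [1.2, -0.5, -0.3]
grip_width: 0.0498
finger_force: 62.2
```

Request:
jog_arm(commands=[[0, 0, 0, -0.002, 0.04, 0, 0.3], [0, 0, 0, -0.004, 0.08, 0, 0.3], [0, 0, 0, -0.006, 0.12, 0, 0.3], [0, 0, 0, -0.007, 0.16, 0, 0.3], [0, 0, 0, -0.008, 0.2, 0, 0.3], [0, 0, 0, -0.008, 0.23, 0, 0.3], [0, 0, 0, -0.008, 0.242, 0, 0.3], [0, 0, 0, -0.008, 0.243, 0, 0.3], [0, 0, 0, -0.008, 0.243, 0, 0.3], [0, 0, 0, -0.008, 0.243, 0, 0.3]])

```text
time: 12.72
position: [0.4384, 0.2233, 0.1418]
tcp_rot: [0.18, 0.984, -0.0, -0.0]
wrist_force: [-0.3, 0.3, -1.0]
grip_width: 0.0499
finger_force: 62.2
```

```bash
python3 - <<'E'
from h import *
w=get_image("wrist");s=get_image("scene")
A=np.hstack([cv2.resize(w["color"][70:370,106:406],(400,400),interpolation=2),cv2.resize(s["color"][80:180,250:350],(400,400),interpolation=2)])
save(dict(color=cv2.convertScaleAbs(A,alpha=1.5)),"p5.png")
x=sense();print(x["position"],x["wrist_force"],x["grip_width"])
for p in([.438,.2245,.006],[.436,.2254,.006]):print((proj(w,p)-[106,70])*4/3)
E
```

```text
[0.43835366 0.22380487 0.14187805] [-0.00913036  0.23984872 -1.08888063] 0.049891712670615054
[198.48405422 153.2931889 ]
[198.66997843 150.4070153 ]
```

View pics/p5.png

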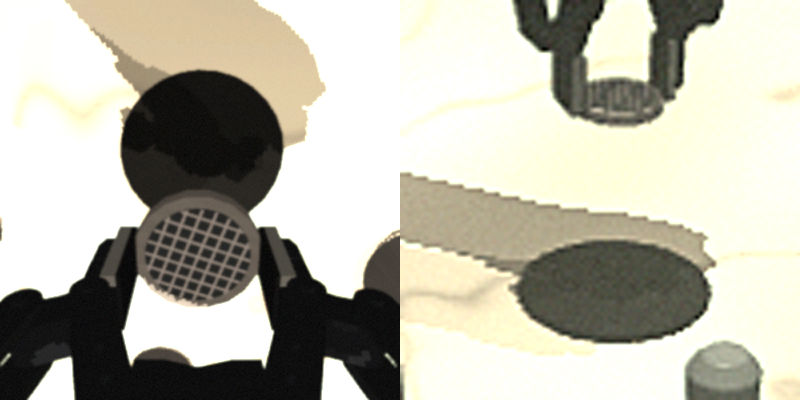

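The screen is level in the grip. The mat centre at about (201,149) matches the prediction to within about 3 mm. Lowering onto the mat.

Request:
jog_arm(commands=[[0, 0, 0, 0, 0.001, -0.03, 0.3], [0, 0, 0, 0, 0.001, -0.06, 0.3], [0, 0, 0, 0, 0.001, -0.085, 0.3], [0, 0, 0, 0, 0.001, -0.1, 0.3], [0, 0, 0, 0, 0.001, -0.11, 0.3], [0, 0, 0, 0, 0.001, -0.115, 0.3], [0, 0, 0, 0, 0.001, -0.117, 0.3], [0, 0, 0, 0, 0.001, -0.118, 0.3], [0, 0, 0, 0, 0.001, -0.118, 0.3]])

```text
time: 13.95
position: [0.4384, 0.2258, 0.0241]
tcp_rot: [0.179, 0.984, 0.0, 0.0]
wrist_force: [1.2, -0.7, -0.5]
grip_width: 0.05
finger_force: 62.2
```

Request:
jog_arm(commands=[[0, 0, 0, 0, 0, -0.0005, 0.3], [0, 0, 0, 0, 0, -0.001, 0.3], [0, 0, 0, 0, 0, -0.001, 0.3]])

```text
time: 14.32
position: [0.4382, 0.2257, 0.0228]
tcp_rot: [0.179, 0.984, 0.0, -0.0]
wrist_force: [0.4, 0.7, -0.7]
grip_width: 0.0495
finger_force: 62.2
```

Request:
jog_arm(commands=[[0, 0, 0, 0, 0, -0.0005, 0.3], [0, 0, 0, 0, 0, -0.001, 0.3], [0, 0, 0, 0, 0, -0.001, 0.3]])

```text
time: 14.7
position: [0.4382, 0.2257, 0.0218]
tcp_rot: [0.179, 0.984, 0.0, -0.0]
wrist_force: [-0.4, 0.1, -0.5]
grip_width: 0.0499
finger_force: 62.2
```

Request:
jog_arm(commands=[[0, 0, 0, 0, 0, -0.0005, 0.3], [0, 0, 0, 0, 0, -0.0005, 0.3], [0, 0, 0, 0, 0, -0.0005, 0.3]])

```text
time: 15.08
position: [0.4382, 0.2257, 0.0214]
tcp_rot: [0.179, 0.984, 0.0, 0.0]
wrist_force: [-0.8, -1.1, 1.4]
grip_width: 0.0502
finger_force: 62.5
```

Light contact on the mat, as expected at this height. Releasing.

Request:
jog_arm(commands=[[0, 0, 0, 0, 0, -0.0003, 0.64], [0, 0, 0, 0, 0, -0.0003, 0.68], [0, 0, 0, 0, 0, 0, 0.8], [0, 0, 0, 0, 0, 0, 1], [0, 0, 0, 0, 0, 0, 1], [0, 0, 0, 0, 0, 0.01, 1], [0, 0, 0, 0, 0, 0.04, 1], [0, 0, 0, 0, 0, 0.09, 1], [0, 0, 0, 0, 0, 0.15, 1], [0, 0, 0, 0, 0, 0.16, 1]])

```text
time: 16.32
position: [0.4401, 0.2266, 0.1859]
tcp_rot: [0.18, 0.984, 0.003, 0.003]
wrist_force: [-0.0, 1.4, -0.0]
grip_width: 0.0854
finger_force: 0.0
```

Request:
jog_arm(commands=[[0, 0, 0, -0.01, 0.03, 0.02, 1], [0, 0, 0, -0.01, 0.03, 0.02, 1], [0, 0, 0, -0.01, 0.03, 0.02, 1], [0, 0, 0, -0.01, 0.03, 0.02, 1]])

```text
time: 16.82
position: [0.4281, 0.2546, 0.2005]
tcp_rot: [0.18, 0.984, -0.001, -0.0]
wrist_force: [-0.3, -0.3, -0.5]
grip_width: 0.0856
finger_force: 0.0
```

```bash
python3 - <<'E'
from h import *
w=get_image("wrist");s=get_image("scene")
A=np.hstack([cv2.resize(w["color"][70:370,106:406],(400,400),interpolation=2),cv2.resize(s["color"][110:260,110:340],(400,400*150//230),interpolation=2) if 0 else cv2.resize(s["color"][100:280,110:350],(533,400),interpolation=2)[:,:400]])
A=np.vstack([np.hstack([cv2.resize(w["color"][70:370,106:406],(300,300)),cv2.resize(s["color"][110:190,260:340],(300,300),interpolation=2)]),np.hstack([cv2.resize(s["color"][190:270,100:180],(300,300),interpolation=2),cv2.resize(s["color"],(300,300))])])
save(dict(color=cv2.convertScaleAbs(A,alpha=1.5)),"f.png")
x=sense();print(x["time"],x["position"],x["wrist_force"],x["grip_width"])
E
```

```text
16.925 [0.42817162 0.2547959  0.20068101] [0.11878543 0.00206143 0.27247232] 0.08531704911251728
```

View pics/f.png

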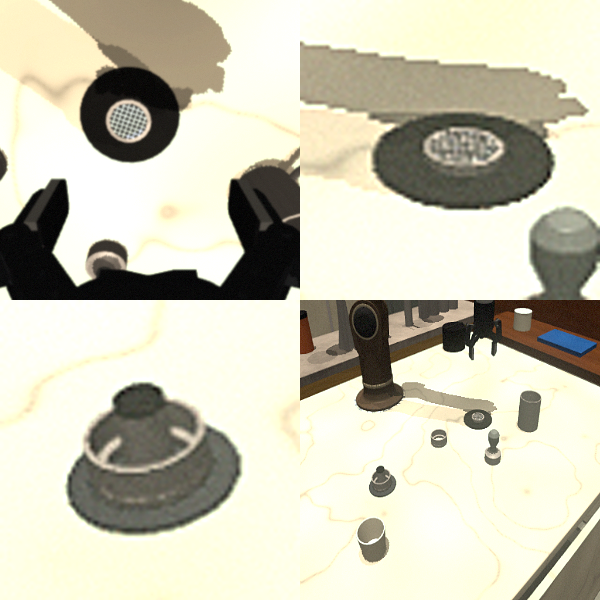

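The screen lies flat and fully on the mat, mesh side up, at (128,121) in the wrist panel. The ring is down flat on the foot around the post. The gripper touches nothing, so I'm handing in.

```bash
python3 -c "
from cell import job_done;print(job_done())"
```

```text
the job is handed in; nothing more can be done
None
```

The job is handed in: the sifter ring is down around the post on the stand's foot, and the screen lies flat and fully on the mat, done in about 17 s of robot time; the hand-in returned no verdict.

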